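# Find the press barrel that fits the plunger post

### The arm

A 6-joint arm with a two-finger parallel gripper is mounted at the origin on the work surface. World frame = base frame: x ahead of the robot, y to its left, z up, the work surface at z = 0. Lengths are in m, angles in degrees, forces in N, time in s.
With the tool pointing down it reaches from about 0.275 to 0.975 m from the base axis. Payload 8.4 kg.
Tool frame: the origin (TCP) lies midway between the tips of the shut fingers; the grasp point (between the pads) lies 19 mm behind it; z points along the fingers, y is the line along which they close (so a half turn about z gives the same grasp; the last joint's range is limited). The gripper opens to 92 mm and grips with 3 to 60 N. Pads are 20 mm wide; open, the fingers measure 128 mm over their backs; the gripper's body (75 mm by 189 mm) begins 69 mm behind the grasp point.
Start: joints at [-66.543, 20.225, 93.587, -0, 66.188, -0.138], TCP at [0.25, -0.573, 0.215] pointing down, gripper open.
Joint ranges: [-150.9, 150.9], [-52.94, 120.26], [3.33, 152.33], [-74.26, 254.26], [0, 154.13], [-172.89, 172.89]. Speed limits (degrees/s): [127.2, 127.2, 159.86, 180, 180, 180].

### API

Orientations are given as [roll, pitch, yaw] about the fixed x, y, z axes, in that order (R = Rz(yaw) Ry(pitch) Rx(roll)).
In Python, from cell import ctrl, cams, job gives the robot as it stands.
- The arm moves only by the tool play_rows, never from a script. Its argument "targets" is a list of rows, each an object with "claw": the opening, from -1 (shut) to 1 (fully open); "translation": the shift along the tool's x, y, z in cm, a list of three; "twist": the turn, a rotation vector about the tool's x, y, z in rad, a list of three. A call has 1 to 12 rows; each row shifts and turns the commanded pose from where the row before left it, along the tool's axes as they then stand; what a row does not reach is not made up. A row lasts 1/10 s, in which the tool goes at most 50 mm and 8.59 degrees, less where a joint would pass 70% of its speed; a pose out of reach is approached as far as the arm can. A call with a gripper value outside its range is refused whole. The fingers move at their own pace and stop on an object; "newtons" is the grip in N (left out, the last holds). Time passes only in rows, so rows that do not move let the fingers close. It gives the time, the measured TCP pose, the force, the opening and the grip force at its end, in the units of the state.
- ctrl.sense(): the state, without advancing time (a new reading comes with each control period).
- cams.camera(name): name is "scene" or "top"; returns a dict with "image" (420x560x3 uint8, blue, green, red), "depth" (420x560 float32, m along the optical axis (not along the pixel's ray), 0 where there is no reading), "vfov" (degrees; the focal length in pixels is half the picture's height over the tangent of half this angle, whatever the lens; pixels are square), "cx", "cy" (the principal point, pixels), "cam_to_world" (4x4, takes a point from camera to world coordinates). Camera axes: x right, y down, z forward; pixel columns grow to the right and rows downward; lengths in m; the calibration is good to about 2 mm. A picture is of the moment at which its call begins.
- job.job_done(): hands the job in; it is judged then, once.
Trained networks look in a picture, given as the dict that the camera call returned (one of the last four; its "shot" number tells which), for a name from the list of things; names that differ only in an ending like _2 or _b are one class to them, and where a whole thing is asked for, a point or a joint stands for the part that bears it (a point fixed in the world has none). Each returns a list of dicts, best first, with "conf" (0 to 1); they miss things now and then, are a little off and sometimes report something else, mostly with a low value. They report only what shows in the picture. A call takes as long as a camera call. They do not tell look-alikes from the thing itself.
- cams.cut_out(picture, thing): "region" (420x560 bool, what is visible of it).
- cams.place_of(picture, thing): "point" ([x, y, z] in m, in world coordinates, good to about 4 mm: a listed point, or the origin of a listed thing).
The state is a dict: "clock": time; "qpos": joint angles; "dq": joint speeds; "joint_torque": joint torques, N m; "eef_pos": TCP position; "tcp_rot": TCP orientation; "force": force on the tool from outside, world axes, zero at the start; "moment": the same for the moment, N m; "finger_gap": opening from 0.0 (shut) to 1.0 (fully open); "grip_force": force on a finger pad.
Only numpy, scipy, OpenCV 4.12 (cv2) and the standard library are available. Lean on these libraries where they do the work, as an engineer would, in place of code of your own. Each camera call takes 0.05 s, during which the arm holds its last target. There are 200 camera calls.

### The job

Of the two look-alike steel biscuit-press barrels, only one fits the red press: try them on its plunger post, gently and without forcing. Leave the one that fits fully home on the post, its rim flat on the flange, and stand the other upright on the floor of the grey return tray. Leave all the other kitchen things where they are, the copper cutter in the tray included, and do not lay or knock a barrel over.

Things in the scene. Friction and masses are not known exactly. Their poses are not given: they have to be found in the camera images.
- barrel_a: A steel press barrel, open end down, 140 mm tall. Body 56 mm across, 100 mm tall; on top a square black grip 34 x 34 x 40 mm (100 to 140 mm up), faces square to x and y. Mouth 27 mm across in the underside; inside not visible: it either slides 60 mm down the post onto the flange or is obstructed and stops about 35 mm short. About 0.4 kg. Origin: underside centre.
- barrel_b: The other barrel: same looks, size and origin as barrel_a. Which of the two fits varies from run to run.
- press: Fixed biscuit press: red base 140 x 140 x 12 mm, round steel flange 72 mm across (top 20 mm above the table) and in its middle an upright aluminium plunger post, 24 mm across, 60 mm above the flange (tip at 80 mm, 3 mm chamfer). Red gear housing, 42 mm high, along its +x edge, 47 to 69 mm from the post's axis. Origin: underside, on the post's axis.
- press_seat (a point): Centre of the flange's top face, on the axis of the post, 20 mm above the table and 60 mm below the post's tip. A barrel that is home has its origin here.
- tray: Fixed grey return tray, 180 (its x) x 200 (its y) x 22 mm, wall and floor 4 mm thick. Origin: centre of its underside, on the table. The copper cutter lies in its +x half; the -x half is free.
- cutter: Bystander: copper ring biscuit cutter, 54 mm across, 30 mm tall, standing in the tray's +x half. Origin: centre of its underside.
- fork: Bystander: steel fork, about 170 mm long and 5 mm thick, lying flat. Origin: underside, near the middle.
- mug: Bystander: blue mug, 80 mm across, 90 mm tall. Origin: centre of its underside.
- jar: Bystander: glass jar with red cap, 70 mm across, 110 mm tall. Origin: centre of its underside.
- knife: Bystander: kitchen knife with black handle, 290 mm long, lying flat. Origin: underside, near the middle.
Mind the look-alikes: they are no part of the job. There is more than one size of the press; the job needs the smaller.

How it is judged (in metres and radians):
At the end, for the whole second after the job is handed in: One barrel is home on the plunger post (axis within 5 mm, underside within 4 mm of the flange, upright within 0.06 rad) and the other stands on the tray's floor inside its walls (within 5 mm of the floor, upright within 0.08 rad), both at rest (((horizontal distance between barrel_a and press_seat below 0.005 m and z of barrel_a in the frame of press_seat below 0.004 m and angle between barrel_a's own z axis and vertical below 0.06 rad and linear speed of each of barrel_a, barrel_b below 0.02 m/s and angular speed of each of barrel_a, barrel_b below 0.2 rad/s and x of barrel_b in the frame of tray between -0.085 and 0.085 m and y of barrel_b in the frame of tray between -0.095 and 0.095 m and z of barrel_b in the frame of tray between 0 and 0.009 m and angle between barrel_b's own z axis and vertical below 0.08 rad) or (horizontal distance between barrel_b and press_seat below 0.005 m and z of barrel_b in the frame of press_seat below 0.004 m and angle between barrel_b's own z axis and vertical below 0.06 rad and linear speed of each of barrel_b, barrel_a below 0.02 m/s and angular speed of each of barrel_b, barrel_a below 0.2 rad/s and x of barrel_a in the frame of tray between -0.085 and 0.085 m and y of barrel_a in the frame of tray between -0.095 and 0.095 m and z of barrel_a in the frame of tray between 0 and 0.009 m and angle between barrel_a's own z axis and vertical below 0.08 rad))); the robot touches nothing.
It fails at once if the press or the tray was pushed with more than 150 N, a knock or a drop (contact force between any of press, tray and anything else above 150 N).
It fails at once if a barrel was tipped over (angle between any of barrel_a, barrel_b's own z axis and vertical above 0.7 rad).
It fails at once if the cutter was pushed more than 30 mm or tipped (distance of cutter from where it was at the start of the episode above 0.03 m or angle between cutter's own z axis and vertical above 0.5 rad).
It fails at once if the fork, mug, jar or knife was moved more than 30 mm (distance of any of fork, mug, jar, knife from where it was at the start of the episode above 0.03 m).
It also fails if it takes over 67 s, if anything falls off the work surface, if the arm or the gripper's body presses on something with over 40 N, if the wrist force passes 120 N, or if a joint passes its speed limit or range.

## Working session

There is one attempt and no reset: what is moved stays moved. The work goes in short steps, Python scripts to look and compute and a tool call to move; the robot and the scene stay as the last step left them, time stands still between calls to the robot, and variables do not carry over. Pictures are saved under pics/ and viewed, at most 10 in all, crops included, and the job is handed in when it is done.

Besides the shell and the picture viewer there is one more tool, called after "Call:" by a JSON object that holds its "op" and its "data", one argument or row to a line. play_rows: Moves the arm, as the interface text tells. Its arguments: {"type":"object","properties":{"targets":{"type":"array"},"newtons":{"type":"number"}},"required":["targets"]}

```bash
mkdir -p pics
cat > h.py <<'E'
import numpy as np, cv2
from cell import ctrl, cams, job
def cloud(p):
    f=p["image"].shape[0]/2/np.tan(np.radians(p["vfov"])/2); d=p["depth"]
    v,u=np.mgrid[:420,:560]
    P=np.stack([(u-p["cx"])/f*d,(v-p["cy"])/f*d,d],-1); M=np.array(p["cam_to_world"])
    return P@M[:3,:3].T+M[:3,3]
def pix(p,X):
    f=p["image"].shape[0]/2/np.tan(np.radians(p["vfov"])/2); M=np.array(p["cam_to_world"])
    c=(np.array(X)-M[:3,3])@M[:3,:3]; return np.round([c[0]/c[2]*f+p["cx"],c[1]/c[2]*f+p["cy"]]).astype(int)
E
python3 - <<'E'
from h import *
print(ctrl.sense())
for n in ["scene","top"]:
    p=cams.camera(n); cv2.imwrite(f"pics/{n}0.png",p["image"]); W=cloud(p)
    print(n,np.round(p["cam_to_world"],3).tolist())
    for t in ["barrel_a","press","press_seat","tray","cutter","fork","mug","jar","knife"]:
        for r in cams.place_of(p,t): print(t,round(r["conf"],2),np.round(r["point"],3),pix(p,r["point"]))
    for t in ["barrel_a","press"]:
        for r in cams.cut_out(p,t):
            m=r["region"]&(p["depth"]>0); Q=W[m]; zt=np.percentile(Q[:,2],98); T=Q[Q[:,2]>zt-.006]
            print("cut",t,round(r["conf"],2),m.sum(),"ztop",zt.round(3),"topmid",((T.min(0)+T.max(0))/2).round(3),"ext",np.ptp(T,axis=0).round(3),"all",Q.min(0).round(3),Q.max(0).round(3))
E
```

```text
{'clock': 0.0, 'qpos': array([-6.65418630e+01,  2.02594646e+01,  9.36300063e+01, -5.75320923e-04,
        6.61887392e+01, -1.35649370e-01]), 'dq': array([ 0.03631662,  0.09046568, -0.06389791,  0.09777603,  0.03151006,
       -0.07966421]), 'joint_torque': array([-4.36764822e-04, -5.93847907e+01, -3.34216189e+01,  6.96147163e-02,
        2.34724424e-02, -9.73444139e-05]), 'eef_pos': array([ 0.24996855, -0.57227911,  0.2138897 ]), 'tcp_rot': array([-1.79921789e+02,  3.40866406e-04,  2.35940192e+01]), 'force': array([-0.47602672, -0.35912131,  0.31256658]), 'moment': array([0.00277293, 0.0252434 , 0.04401686]), 'grip_force': 0.0, 'finger_gap': 0.9967267621989784}
scene [[0.616, 0.448, -0.648, 1.211], [0.788, -0.336, 0.516, -0.527], [0.013, -0.828, -0.56, 0.638], [0.0, 0.0, 0.0, 1.0]]
barrel_a 0.71 [0.45  0.027 0.002] [265 204]
barrel_a 0.63 [ 0.798  0.161 -0.   ] [410 256]
press 0.76 [ 0.485 -0.311  0.003] [143 266]
press_seat 0.88 [ 0.482 -0.312  0.02 ] [141 259]
press_seat 0.75 [ 0.24  -0.328  0.026] [ 92 206]
tray 0.74 [0.484 0.269 0.001] [344 180]
cutter 0.85 [0.53  0.28  0.006] [3
[... 1585 characters left out ...]
09 -0.007] [0.695 0.047 0.151]
cut barrel_a 0.78 297 ztop 0.146 topmid [0.451 0.028 0.145] ext [0.034 0.037 0.011] all [ 0.423 -0.     0.078] [0.476 0.056 0.15 ]
cut barrel_a 0.47 2126 ztop 0.076 topmid [ 0.481 -0.311  0.078] ext [0.021 0.022 0.017] all [ 0.41  -0.388 -0.005] [ 0.552 -0.24   0.087]
cut press 0.88 2022 ztop 0.076 topmid [ 0.481 -0.311  0.079] ext [0.021 0.022 0.016] all [ 0.412 -0.383 -0.004] [ 0.55  -0.24   0.087]
cut press 0.58 3505 ztop 0.098 topmid [ 0.244 -0.323  0.101] ext [0.03  0.029 0.018] all [ 0.15  -0.431 -0.01 ] [ 0.346 -0.218  0.11 ]
cut press 0.16 863 ztop 0.021 topmid [ 0.738 -0.047  0.02 ] ext [0.033 0.28  0.01 ] all [ 0.721 -0.188 -0.007] [0.757 0.099 0.024]
```

View pics/scene0.png

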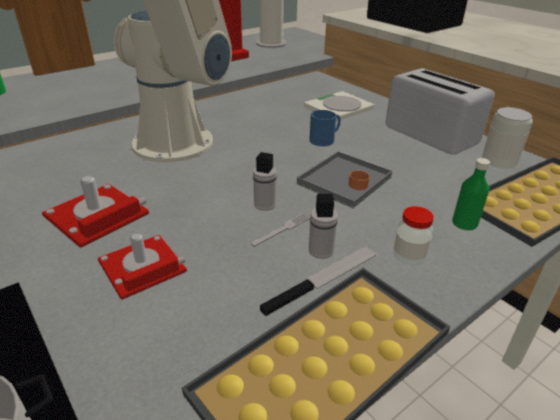

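Run:
```python
from h import *
ims=[]
for n,nm in (("scene","scene"),("top","top")):
    p=cams.camera(n); W=cloud(p); im=p["image"]
    if n=="top": ims=cv2.resize(im[150:330,240:480],None,fx=3.3,fy=3.3,interpolation=cv2.INTER_CUBIC); cv2.imwrite("pics/crop.png",ims)
    # grip tops, post tip, tray edges
    for nme,c,r,z0,z1 in (("A",(.452,.026),.035,.125,.16),("B",(.668,.018),.035,.125,.16),("post",(.482,-.312),.025,.06,.095),("base",(.482,-.312),.11,.006,.016),("bodyA",(.452,.026),.045,.085,.11),("bodyB",(.668,.018),.045,.085,.11)):
        Q=W[(abs(W[...,0]-c[0])<r)&(abs(W[...,1]-c[1])<r)&(W[...,2]>z0)&(W[...,2]<z1)]
        if len(Q)>5:
            print(n,nme,len(Q),Q.mean(0).round(4),np.percentile(Q,[3,97],axis=0).round(4).tolist(),"medz",np.median(Q[:,2]).round(4), "rect",cv2.minAreaRect((Q[:,:2]*1000).astype(np.float32)))
    Q=W[(abs(W[...,0]-.484)<.12)&(abs(W[...,1]-.27)<.13)&(W[...,2]>.015)&(W[...,2]<.028)]
    print(n,"tray",cv2.minAreaRect((Q[:,:2]*1000).astype(np.float32)))
```

```text
scene A 186 [0.4575 0.0216 0.1361] [[0.4389, 0.005, 0.126], [0.4716, 0.0435, 0.142]] medz 0.1384 rect ((453.4460754394531, 24.41765022277832), (33.67331314086914, 35.15858840942383), 29.84744644165039)
scene B 252 [0.6748 0.013  0.1366] [[0.6545, -0.0031, 0.1261], [0.6909, 0.0324, 0.1416]] medz 0.1387 rect ((670.52880859375, 16.78757095336914), (33.94590377807617, 35.3798828125), 54.9199333190918)
scene post 155 [ 0.4882 -0.3143  0.0737] [[0.4759, -0.3238, 0.0612], [0.4952, -0.3033, 0.081]] medz 0.0754 rect ((485.6691589355469, -312.629150390625), (20.562856674194336, 22.998544692993164), 5.858926773071289)
scene base 1556 [ 0.4808 -0.3243  0.0118] [[0.4181, -0.3816, 0.0072], [0.5531, -0.2469, 0.0149]] medz 0.012 rect ((484.1890869140625, -312.82391357421875), (140.2740020751953, 142.49757385253906), 87.88404083251953)
scene bodyA 274 [0.4646 0.0172 0.097 ] [[0.4373, -0.0015, 0.0857], [0.4794, 0.0465, 0.1088]] medz 0.099 rect ((457.4696960449219, 21.401206970214844), (55.2374382019043, 47.32994079589844), 57.26544189453125)
scene bodyB 362 [0.6805 0.0067 0.0973] [[0.6499, -0.0094, 0.
[... 916 characters left out ...]
1  0.0109] [[0.4056, -0.3854, 0.0063], [0.5589, -0.2404, 0.0155]] medz 0.0109 rect ((481.915771484375, -312.65960693359375), (215.798095703125, 219.5284423828125), 89.7615737915039)
top bodyA 152 [0.4485 0.027  0.0985] [[0.423, 0.0013, 0.0886], [0.4752, 0.0525, 0.1058]] medz 0.0986 rect ((449.1864318847656, 26.27562713623047), (52.84626770019531, 52.7164192199707), 89.16207122802734)
top bodyB 132 [0.6612 0.0198 0.0991] [[0.641, -0.0061, 0.0901], [0.691, 0.0444, 0.1067]] medz 0.0996 rect ((667.650390625, 17.72321319580078), (53.64483642578125, 55.347801208496094), 40.181488037109375)
top tray ((485.9202880859375, 270.7386169433594), (179.8142547607422, 201.1765594482422), 12.578764915466309)
```

View pics/crop.png

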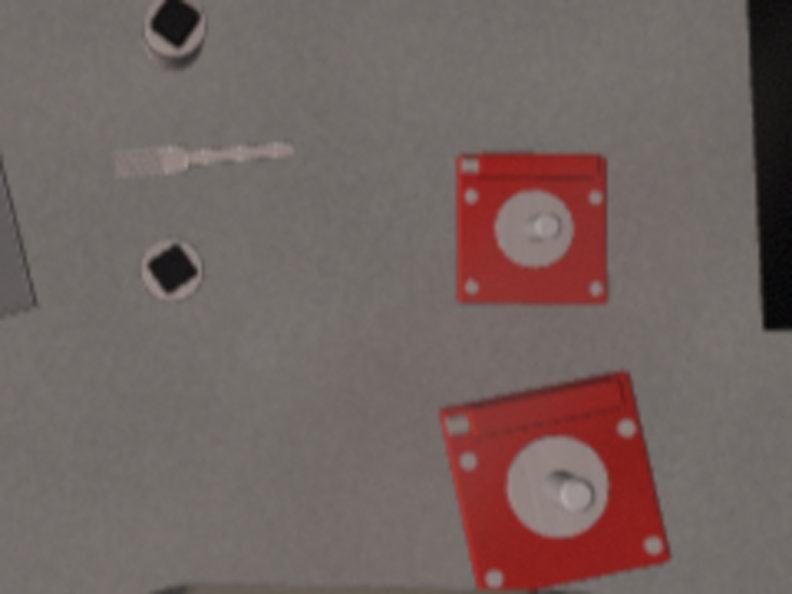

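Scene picture: the smaller press is at pixel (141,259) in scene and (403,220) in top. The larger look-alike press is at (92,206). The barrels are at (265,204) and (322,256). They could be confused with the jar at (410,256) and the bottle, but the black square grips tell them apart. The crop confirms the smaller base at crop (533,228), a 140 mm square, and square grips turned about 31° on A and 54° on B. I'll go to barrel A first.

Call:
{"op": "play_rows", "data": {
  "targets": [
    {"claw": 1, "translation": [2.65, -2.92, 0], "twist": [0, 0, 0]},
    {"claw": 1, "translation": [2.65, -2.92, 0], "twist": [0, 0, 0]},
    {"claw": 1, "translation": [2.65, -2.92, 0], "twist": [0, 0, 0]},
    {"claw": 1, "translation": [2.65, -2.92, 0], "twist": [0, 0, 0]},
    {"claw": 1, "translation": [2.65, -2.92, 0], "twist": [0, 0, 0]},
    {"claw": 1, "translation": [2.65, -2.92, 0], "twist": [0, 0, 0]},
    {"claw": 1, "translation": [2.65, -2.92, 0], "twist": [0, 0, 0]},
    {"claw": 1, "translation": [2.65, -2.92, 0], "twist": [0, 0, 0]},
    {"claw": 1, "translation": [2.65, -2.92, 0], "twist": [0, 0, 0]},
    {"claw": 1, "translation": [2.65, -2.92, 0], "twist": [0, 0, 0]},
    {"claw": 1, "translation": [2.65, -2.92, 0], "twist": [0, 0, 0]},
    {"claw": 1, "translation": [0, 0, 0], "twist": [0, 0, -0.14]}
  ],
  "newtons": 30
}}

```text
clock: 2.5
eef_pos: [0.3897, -0.1583, 0.2148]
tcp_rot: [-180.0, -0.1, 31.7]
force: [-0.1, -0.9, -0.4]
finger_gap: 1.004
grip_force: 0.0
```

```bash
cat > d.py <<'E'
import sys
from h import *
from scipy.spatial.transform import Rotation as R
def st(): 
    s=ctrl.sense(); return s, R.from_euler("xyz",s["tcp_rot"],degrees=True)
def to(x,y,z,yaw=None):
    s,r=st(); d=r.inv().apply(np.array([x,y,z])-s["eef_pos"])*100
    o=f"t={s['clock']:.2f} pos {s['eef_pos'].round(4)} rpy {s['tcp_rot'].round(2)} gap {s['finger_gap']:.3f} F {s['force'].round(1)} q {s['qpos'].round(0)} | d_cm {d.round(2)}"
    if yaw is not None: o+=f" twist {(r.inv()*R.from_euler('xyz',[180,0,yaw],degrees=True)).as_rotvec().round(4)}"
    print(o)
if __name__=="__main__": to(*map(float,sys.argv[1:]))
E
python3 d.py .4517 .0258 .2139 31.5
```

```text
t=2.50 pos [ 0.3897 -0.1583  0.2148] rpy [-1.7998e+02 -7.0000e-02  3.1680e+01] gap 1.004 F [-0.1 -0.9 -0.4] q [-22.   1. 117.   0.  61.  36.] | d_cm [ 14.95 -12.41   0.11] twist [-0.0004 -0.0012  0.0031]
```

Call:
{"op": "play_rows", "data": {
  "targets": [
    {"claw": 1, "translation": [2.99, -2.48, 0], "twist": [0, 0, 0]},
    {"claw": 1, "translation": [2.99, -2.48, 0], "twist": [0, 0, 0]},
    {"claw": 1, "translation": [2.99, -2.48, 0], "twist": [0, 0, 0]},
    {"claw": 1, "translation": [2.99, -2.48, 0], "twist": [0, 0, 0]},
    {"claw": 1, "translation": [2.99, -2.48, 0], "twist": [0, 0, 0]},
    {"claw": 1, "translation": [0, 0, 0], "twist": [0, 0, 0]},
    {"claw": 1, "translation": [0, 0, 3], "twist": [0, 0, 0]},
    {"claw": 1, "translation": [0, 0, 2], "twist": [0, 0, 0]},
    {"claw": 1, "translation": [0, 0, 0], "twist": [0, 0, 0]}
  ]
}}

```text
clock: 3.4
eef_pos: [0.449, 0.0218, 0.1625]
tcp_rot: [-179.9, 0.2, 31.6]
force: [0.5, 0.4, 0.3]
finger_gap: 0.998
grip_force: 0.0
```

```bash
python3 d.py .4517 .0258 .106 31.5
python3 - <<'E'
from h import *
p=cams.camera("scene"); u,v=pix(p,[.4517,.0258,.13])
c=p["image"][max(0,v-70):v+70,max(0,u-90):u+90]; cv2.imwrite("pics/a1.png",cv2.resize(c,None,fx=3.5,fy=3.5,interpolation=2))
E
```

```text
t=3.40 pos [0.449  0.0218 0.1625] rpy [-179.88    0.23   31.62] gap 0.998 F [0.5 0.4 0.3] q [  3.   8. 117.  -0.  55.  61.] | d_cm [ 0.46 -0.19  5.65] twist [-0.002   0.004   0.0021]
```

View pics/a1.png

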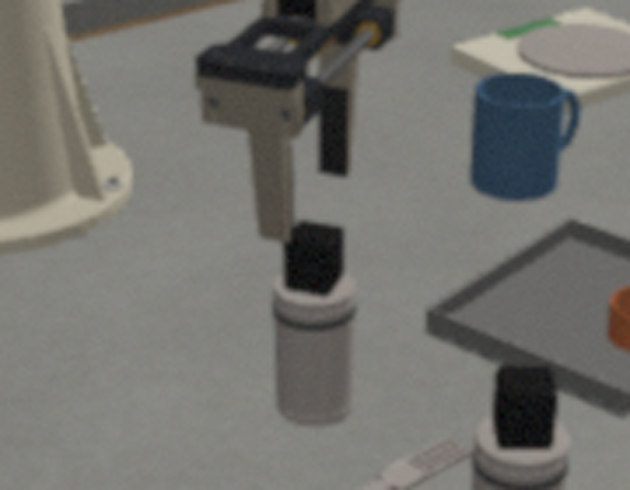

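The crop shows the open fingers straddling A's black grip at crop (315,255), so I'll go down, close and lift.

Call:
{"op": "play_rows", "data": {
  "targets": [
    {"claw": 1, "translation": [0.45, -0.2, 1], "twist": [0, 0, 0]},
    {"claw": 1, "translation": [0, 0, 2], "twist": [0, 0, 0]},
    {"claw": 1, "translation": [0, 0, 2], "twist": [0, 0, 0]},
    {"claw": 1, "translation": [0, 0, 0.6], "twist": [0, 0, 0]},
    {"claw": 1, "translation": [0, 0, 0], "twist": [0, 0, 0]},
    {"claw": -0.1, "translation": [0, 0, 0], "twist": [0, 0, 0]},
    {"claw": -0.2, "translation": [0, 0, 0], "twist": [0, 0, 0]},
    {"claw": -0.3, "translation": [0, 0, 0], "twist": [0, 0, 0]},
    {"claw": -0.6, "translation": [0, 0, 0], "twist": [0, 0, 0]},
    {"claw": -1, "translation": [0, 0, 0], "twist": [0, 0, 0]},
    {"claw": -1, "translation": [0, 0, 0], "twist": [0, 0, 0]},
    {"claw": -1, "translation": [0, 0, 0], "twist": [0, 0, 0]}
  ],
  "newtons": 30
}}

```text
clock: 4.65
eef_pos: [0.4538, 0.0263, 0.1086]
tcp_rot: [-180.0, 0.0, 31.6]
force: [-0.4, 1.2, 0.1]
finger_gap: 0.415
grip_force: 0.4
```

```bash
python3 d.py .4517 .0258 .106 31.5
```

```text
t=4.65 pos [0.4538 0.0263 0.1086] rpy [-179.99    0.     31.61] gap 0.415 F [-0.4  1.2  0.1] q [  3.  13. 119.   0.  47.  62.] | d_cm [-0.21 -0.06  0.26] twist [-0.0001  0.      0.0019]
```

Call:
{"op": "play_rows", "data": {
  "targets": [
    {"claw": -0.15, "translation": [-0.2, 0, 0.2], "twist": [0, 0, 0]},
    {"claw": -1, "translation": [0, 0, 0], "twist": [0, 0, 0]},
    {"claw": -1, "translation": [0, 0, 0], "twist": [0, 0, 0]},
    {"claw": -1, "translation": [0, 0, 0], "twist": [0, 0, 0]},
    {"claw": -1, "translation": [0, 0, 0], "twist": [0, 0, 0]},
    {"claw": -1, "translation": [0, 0, 0], "twist": [0, 0, 0]}
  ],
  "newtons": 30
}}

```text
clock: 5.25
eef_pos: [0.452, 0.0252, 0.1065]
tcp_rot: [-180.0, 0.0, 31.6]
force: [-0.4, -0.3, -3.2]
finger_gap: 0.368
grip_force: 29.9
```

```bash
python3 d.py .4517 .0258 .106 31.5
```

```text
t=5.25 pos [0.452  0.0252 0.1065] rpy [-1.800e+02  1.000e-02  3.162e+01] gap 0.368 F [-0.4 -0.3 -3.2] q [  3.  13. 120.  -0.  47.  61.] | d_cm [ 0.01 -0.07  0.05] twist [-0.0001  0.0003  0.002 ]
```

Call:
{"op": "play_rows", "data": {
  "targets": [
    {"claw": -1, "translation": [0, 0, -1], "twist": [0, 0, 0]},
    {"claw": -1, "translation": [0, 0, -2.5], "twist": [0, 0, 0]},
    {"claw": -1, "translation": [0, 0, -3], "twist": [0, 0, 0]},
    {"claw": -1, "translation": [0, 0, -3], "twist": [0, 0, 0]},
    {"claw": -1, "translation": [0, 0, -2], "twist": [0, 0, 0]},
    {"claw": -1, "translation": [0, 0, -1], "twist": [0, 0, 0]},
    {"claw": -1, "translation": [0, 0, 0], "twist": [0, 0, 0]},
    {"claw": -1, "translation": [0, 0, 0], "twist": [0, 0, 0]}
  ]
}}

```text
clock: 6.05
eef_pos: [0.4516, 0.0252, 0.231]
tcp_rot: [-180.0, 0.0, 31.6]
force: [-0.1, 0.8, -2.7]
finger_gap: 0.368
grip_force: 30.0
```

```bash
python3 d.py .4835 -.3119 .231
```

```text
t=6.05 pos [0.4516 0.0252 0.231 ] rpy [-1.7998e+02  4.0000e-02  3.1620e+01] gap 0.368 F [-0.1  0.8 -2.7] q [  3.   4. 113.   0.  64.  61.] | d_cm [-14.96  30.38  -0.  ]
```

Call:
{"op": "play_rows", "data": {
  "targets": [
    {"claw": -1, "translation": [-0.75, 1.52, 0], "twist": [0, 0, 0]},
    {"claw": -1, "translation": [-1.5, 3.04, 0], "twist": [0, 0, 0]},
    {"claw": -1, "translation": [-1.5, 3.04, 0], "twist": [0, 0, 0]},
    {"claw": -1, "translation": [-1.5, 3.04, 0], "twist": [0, 0, 0]},
    {"claw": -1, "translation": [-1.5, 3.04, 0], "twist": [0, 0, 0]},
    {"claw": -1, "translation": [-1.5, 3.04, 0], "twist": [0, 0, 0]},
    {"claw": -1, "translation": [-1.5, 3.04, 0], "twist": [0, 0, 0]},
    {"claw": -1, "translation": [-1.5, 3.04, 0], "twist": [0, 0, 0]},
    {"claw": -1, "translation": [-1.5, 3.04, 0], "twist": [0, 0, 0]},
    {"claw": -1, "translation": [-1.5, 3.04, 0], "twist": [0, 0, 0]},
    {"claw": -1, "translation": [-0.75, 1.52, 0], "twist": [0, 0, 0]},
    {"claw": -1, "translation": [0, 0, 0], "twist": [0, 0, 0]}
  ]
}}

```text
clock: 7.25
eef_pos: [0.4832, -0.3136, 0.23]
tcp_rot: [-179.9, 0.1, 31.5]
force: [0.6, -0.6, -3.9]
finger_gap: 0.365
grip_force: 30.0
```

Call:
{"op": "play_rows", "data": {
  "targets": [
    {"claw": -1, "translation": [0, 0, 0], "twist": [0, 0, 0]},
    {"claw": -1, "translation": [0, 0, 0], "twist": [0, 0, 0]}
  ]
}}

```text
clock: 7.45
eef_pos: [0.4834, -0.3108, 0.2311]
tcp_rot: [-179.9, 0.0, 31.7]
force: [0.7, 0.1, -2.7]
finger_gap: 0.368
grip_force: 30.0
```

```bash
cat > m.py <<'E'
from h import *
import d
# held barrel (body wall+grip) vs post / base, both cams
d.to(.4835,-.3119,.206)
s=ctrl.sense(); c=s["eef_pos"]; dz=c[2]-.1065
for n in ("scene","top"):
    p=cams.camera(n); W=cloud(p)
    x=(W[...,2]>dz+.015)&(W[...,2]<dz+.08)&(np.hypot(W[...,0]-c[0],W[...,1]-c[1])<.045)
    Q=W[x]; print(n,"body n",len(Q))
    if len(Q)>60:
        from scipy.optimize import least_squares
        f=least_squares(lambda a:np.hypot(Q[:,0]-a[0],Q[:,1]-a[1])-.028,[c[0],c[1]],loss="soft_l1",f_scale=.002); print(" axis",f.x.round(4), "rel tcp",(f.x-c[:2]).round(4))
    P=W[(W[...,2]>.03)&(W[...,2]<.074)&(np.hypot(W[...,0]-.4835,W[...,1]+.3119)<.022)]
    print(" post n",len(P))
    if len(P)>20:
        from scipy.optimize import least_squares
        f=least_squares(lambda a:np.hypot(P[:,0]-a[0],P[:,1]-a[1])-.012,[.4835,-.3119],loss="soft_l1",f_scale=.002); print(" post",f.x.round(4))
p=cams.camera("scene"); u,v=pix(p,[.4835,-.3119,.1]); cv2.imwrite("pics/%s.png"%__import__("sys").argv[1],cv2.resize(p["image"][v-75:v+75,max(0,u-95):u+95],None,fx=3.8,fy=3.8,interpolation=2))
E
python3 m.py p1
```

```text
t=7.45 pos [ 0.4834 -0.3108  0.2311] rpy [-1.7991e+02  1.0000e-02  3.1660e+01] gap 0.368 F [ 0.7  0.1 -2.7] q [-33.  15.  99.   0.  66.  25.] | d_cm [-0.05  0.1   2.51]
scene body n 939
 axis [ 0.4835 -0.3111] rel tcp [ 0.0001 -0.0003]
 post n 210
 post [ 0.4819 -0.3125]
top body n 44
 post n 0
```

View pics/p1.png

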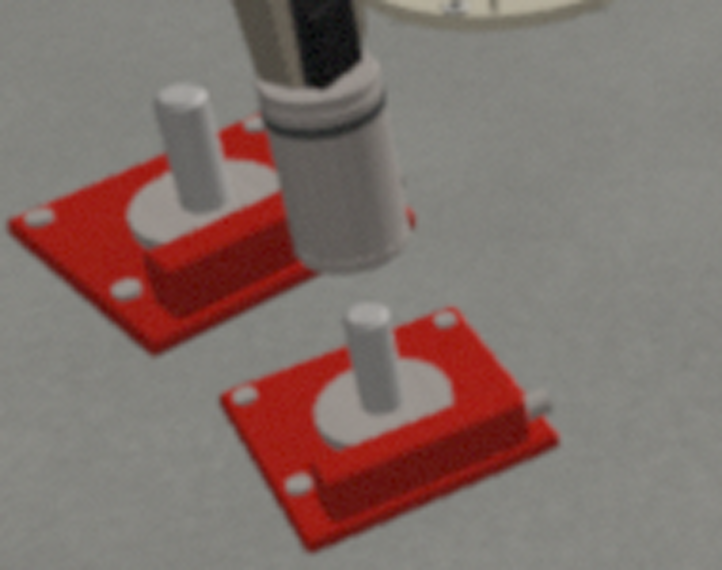

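The picture shows A hanging at crop (340,200) above the small post at (370,360), about 1-1.5 mm off by the fit. I'll make a small shift and then descend gently.

Call:
{"op": "play_rows", "data": {
  "targets": [
    {"claw": -1, "translation": [-0.14, 0.06, 1], "twist": [0, 0, 0]},
    {"claw": -1, "translation": [0, 0, 1.5], "twist": [0, 0, 0]},
    {"claw": -1, "translation": [0, 0, 1], "twist": [0, 0, 0]},
    {"claw": -1, "translation": [0, 0, 0.3], "twist": [0, 0, 0]},
    {"claw": -1, "translation": [0, 0, 0], "twist": [0, 0, 0]},
    {"claw": -1, "translation": [0, 0, 0.3], "twist": [0, 0, 0]},
    {"claw": -1, "translation": [0, 0, 0.3], "twist": [0, 0, 0]},
    {"claw": -1, "translation": [0, 0, 0.2], "twist": [0, 0, 0]},
    {"claw": -1, "translation": [0, 0, 0], "twist": [0, 0, 0]}
  ]
}}

```text
clock: 8.5
eef_pos: [0.4827, -0.3134, 0.1854]
tcp_rot: [-180.0, 0.0, 31.6]
force: [-0.4, 0.4, -4.0]
finger_gap: 0.368
grip_force: 30.0
```

Call:
{"op": "play_rows", "data": {
  "targets": [
    {"claw": -1, "translation": [0, 0, 0.3], "twist": [0, 0, 0]},
    {"claw": -1, "translation": [0, 0, 0.3], "twist": [0, 0, 0]},
    {"claw": -1, "translation": [0, 0, 0], "twist": [0, 0, 0]}
  ]
}}

```text
clock: 8.8
eef_pos: [0.4826, -0.3133, 0.179]
tcp_rot: [-180.0, 0.0, 31.6]
force: [-0.3, 0.1, -3.2]
finger_gap: 0.368
grip_force: 30.0
```

```bash
python3 d.py .4825 -.3121 .1795 31.6
```

```text
t=8.80 pos [ 0.4826 -0.3133  0.179 ] rpy [-1.7996e+02  2.0000e-02  3.1620e+01] gap 0.368 F [-0.3  0.1 -3.2] q [-33.  18. 102.  -0.  60.  25.] | d_cm [ 0.06 -0.11 -0.05] twist [-0.0007  0.0003  0.0003]
```

Call:
{"op": "play_rows", "data": {
  "targets": [
    {"claw": -1, "translation": [0, 0, 0.4], "twist": [0, 0, 0]},
    {"claw": -1, "translation": [0, 0, 0.4], "twist": [0, 0, 0]},
    {"claw": -1, "translation": [0, 0, 0.4], "twist": [0, 0, 0]},
    {"claw": -1, "translation": [0, 0, 0.3], "twist": [0, 0, 0]},
    {"claw": -1, "translation": [0, 0, 0], "twist": [0, 0, 0]}
  ]
}}

```text
clock: 9.3
eef_pos: [0.4828, -0.3135, 0.164]
tcp_rot: [-180.0, 0.0, 31.6]
force: [0.0, 0.3, -3.0]
finger_gap: 0.365
grip_force: 30.0
```

Call:
{"op": "play_rows", "data": {
  "targets": [
    {"claw": -1, "translation": [0, 0, 0.2], "twist": [0, 0, 0]},
    {"claw": -1, "translation": [0, 0, 0.1], "twist": [0, 0, 0]},
    {"claw": -1, "translation": [0, 0, 0], "twist": [0, 0, 0]}
  ]
}}

```text
clock: 9.6
eef_pos: [0.4828, -0.3135, 0.1615]
tcp_rot: [-180.0, 0.0, 31.6]
force: [-1.5, 0.2, -3.5]
finger_gap: 0.367
grip_force: 30.0
```

Call:
{"op": "play_rows", "data": {
  "targets": [
    {"claw": -1, "translation": [0, 0, 0.2], "twist": [0, 0, 0]},
    {"claw": -1, "translation": [0, 0, 0], "twist": [0, 0, 0]}
  ]
}}

```text
clock: 9.8
eef_pos: [0.4829, -0.3135, 0.1601]
tcp_rot: [180.0, -0.0, 31.6]
force: [-1.3, 1.2, 2.7]
finger_gap: 0.367
grip_force: 30.0
```

Call:
{"op": "play_rows", "data": {
  "targets": [
    {"claw": -1, "translation": [0, 0, 0.1], "twist": [0, 0, 0]},
    {"claw": -1, "translation": [0, 0, 0], "twist": [0, 0, 0]}
  ]
}}

```text
clock: 10.0
eef_pos: [0.4832, -0.3136, 0.16]
tcp_rot: [180.0, -0.0, 31.6]
force: [-3.5, 4.3, 11.2]
finger_gap: 0.364
grip_force: 30.0
```

It stops with the underside about 34 mm above the flange and force building up, so A is the obstructed one. I'll lift it and take it to the tray.

Call:
{"op": "play_rows", "data": {
  "targets": [
    {"claw": -1, "translation": [0, 0, -0.3], "twist": [0, 0, 0]},
    {"claw": -1, "translation": [0, 0, -0.8], "twist": [0, 0, 0]},
    {"claw": -1, "translation": [0, 0, -1.5], "twist": [0, 0, 0]},
    {"claw": -1, "translation": [0, 0, -2], "twist": [0, 0, 0]},
    {"claw": -1, "translation": [0, 0, -2], "twist": [0, 0, 0]},
    {"claw": -1, "translation": [0, 0, -0.6], "twist": [0, 0, 0]},
    {"claw": -1, "translation": [0, 0, 0], "twist": [0, 0, 0]},
    {"claw": -1, "translation": [0.83, -1.6, 0], "twist": [0, 0, 0]},
    {"claw": -1, "translation": [1.66, -3.19, 0], "twist": [0, 0, 0]},
    {"claw": -1, "translation": [1.66, -3.19, 0], "twist": [0, 0, 0]},
    {"claw": -1, "translation": [1.66, -3.19, 0], "twist": [0, 0, 0]},
    {"claw": -1, "translation": [1.66, -3.19, 0], "twist": [0, 0, 0]}
  ]
}}

```text
clock: 11.2
eef_pos: [0.4698, -0.1497, 0.2293]
tcp_rot: [-179.9, 0.1, 31.6]
force: [0.2, 0.2, -3.8]
finger_gap: 0.369
grip_force: 30.0
```

Call:
{"op": "play_rows", "data": {
  "targets": [
    {"claw": -1, "translation": [1.66, -3.19, 0], "twist": [0, 0, 0]},
    {"claw": -1, "translation": [1.66, -3.19, 0], "twist": [0, 0, 0]},
    {"claw": -1, "translation": [1.66, -3.19, 0], "twist": [0, 0, 0]},
    {"claw": -1, "translation": [1.66, -3.19, 0], "twist": [0, 0, 0]},
    {"claw": -1, "translation": [1.66, -3.19, 0], "twist": [0, 0, 0]},
    {"claw": -1, "translation": [1.66, -3.19, 0], "twist": [0, 0, 0]},
    {"claw": -1, "translation": [1.66, -3.19, 0], "twist": [0, 0, 0]},
    {"claw": -1, "translation": [1.66, -3.19, 0], "twist": [0, 0, 0]},
    {"claw": -1, "translation": [1.66, -3.19, 0], "twist": [0, 0, 0]},
    {"claw": -1, "translation": [0.83, -1.6, 0], "twist": [0, 0, 0]},
    {"claw": -1, "translation": [0, 0, 0], "twist": [0, 0, 0]},
    {"claw": -1, "translation": [0, 0, 0], "twist": [0, 0, 0]}
  ]
}}

```text
clock: 12.4
eef_pos: [0.4454, 0.1887, 0.2296]
tcp_rot: [-180.0, 0.1, 31.7]
force: [0.2, -0.8, -3.2]
finger_gap: 0.37
grip_force: 30.0
```

```bash
python3 d.py .442 .260 .111
python3 - <<'E'
from h import *
p=cams.camera("scene"); u,v=pix(p,[.45,.26,.1]); cv2.imwrite("pics/t1.png",cv2.resize(p["image"][max(0,v-75):v+75,max(0,u-95):u+95],None,fx=3.8,fy=3.8,interpolation=2))
for r in cams.place_of(p,"tray")+cams.place_of(p,"cutter"): print(r["conf"],np.round(r["point"],3))
E
```

```text
t=12.40 pos [0.4454 0.1887 0.2296] rpy [-1.80e+02  1.10e-01  3.17e+01] gap 0.370 F [ 0.2 -0.8 -3.2] q [ 23.   7. 109.  -0.  64.  81.] | d_cm [ 3.48 -6.25 11.86]
0.72 [0.483 0.269 0.001]
0.59 [ 0.797  0.16  -0.001]
0.87 [0.531 0.279 0.006]
0.6 [ 0.554  0.002 -0.   ]
0.55 [ 0.268  0.385 -0.003]
```

View pics/t1.png

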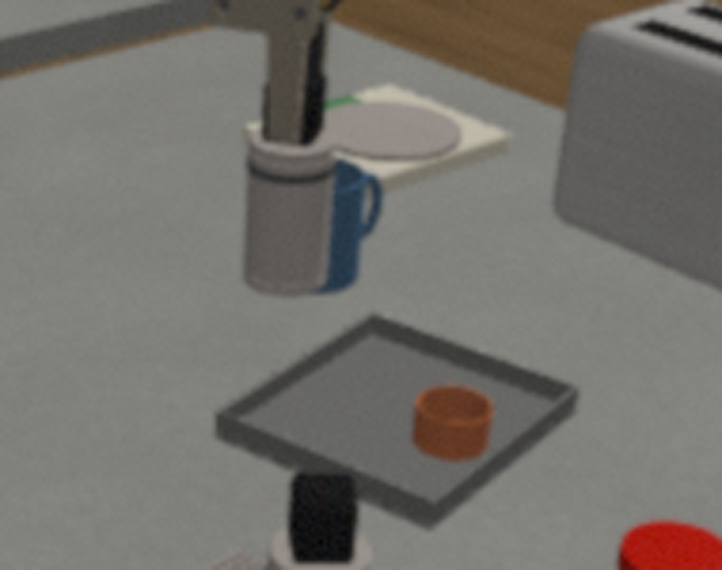

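The picture shows A held upright short of the tray, with the cutter at crop (452,420) in the far half. I'll move on 7 cm and lower it.

Call:
{"op": "play_rows", "data": {
  "targets": [
    {"claw": -1, "translation": [1.2, -2.1, 0], "twist": [0, 0, 0]},
    {"claw": -1, "translation": [1.2, -2.1, 0], "twist": [0, 0, 0]},
    {"claw": -1, "translation": [1.1, -2.05, 0], "twist": [0, 0, 0]},
    {"claw": -1, "translation": [0, 0, 2], "twist": [0, 0, 0]},
    {"claw": -1, "translation": [0, 0, 3], "twist": [0, 0, 0]},
    {"claw": -1, "translation": [0, 0, 3], "twist": [0, 0, 0]},
    {"claw": -1, "translation": [0, 0, 2], "twist": [0, 0, 0]},
    {"claw": -1, "translation": [0, 0, 0.7], "twist": [0, 0, 0]},
    {"claw": -1, "translation": [0, 0, 0], "twist": [0, 0, 0]},
    {"claw": -1, "translation": [0, 0, 0], "twist": [0, 0, 0]}
  ]
}}

```text
clock: 13.55
eef_pos: [0.4444, 0.2603, 0.1245]
tcp_rot: [180.0, -0.1, 31.6]
force: [-0.0, 0.2, -2.4]
finger_gap: 0.369
grip_force: 30.0
```

```bash
python3 d.py .442 .260 .111
```

```text
t=13.55 pos [0.4444 0.2603 0.1245] rpy [ 1.800e+02 -7.000e-02  3.158e+01] gap 0.369 F [-0.   0.2 -2.4] q [ 30.  17. 112.   0.  51.  89.] | d_cm [-0.22 -0.1   1.35]
```

Call:
{"op": "play_rows", "data": {
  "targets": [
    {"claw": -1, "translation": [-0.2, -0.1, 0.5], "twist": [0, 0, 0]},
    {"claw": -1, "translation": [0, 0, 0.4], "twist": [0, 0, 0]},
    {"claw": -1, "translation": [0, 0, 0.25], "twist": [0, 0, 0]},
    {"claw": -1, "translation": [0, 0, 0], "twist": [0, 0, 0]},
    {"claw": -1, "translation": [0, 0, 0.15], "twist": [0, 0, 0]},
    {"claw": -1, "translation": [0, 0, 0], "twist": [0, 0, 0]}
  ]
}}

```text
clock: 14.15
eef_pos: [0.4414, 0.2601, 0.1105]
tcp_rot: [180.0, 0.0, 31.6]
force: [0.7, 0.2, -3.7]
finger_gap: 0.367
grip_force: 30.0
```

Call:
{"op": "play_rows", "data": {
  "targets": [
    {"claw": -1, "translation": [0, 0, 0.1], "twist": [0, 0, 0]},
    {"claw": -1, "translation": [0, 0, 0], "twist": [0, 0, 0]}
  ]
}}

```text
clock: 14.35
eef_pos: [0.4417, 0.2603, 0.1101]
tcp_rot: [-180.0, -0.0, 31.6]
force: [-0.8, -0.5, 3.4]
finger_gap: 0.369
grip_force: 30.0
```

Contact with the floor. I'll release and rise.

Call:
{"op": "play_rows", "data": {
  "targets": [
    {"claw": 0, "translation": [0, 0, 0], "twist": [0, 0, 0]},
    {"claw": 0.5, "translation": [0, 0, 0], "twist": [0, 0, 0]},
    {"claw": 1, "translation": [0, 0, 0], "twist": [0, 0, 0]},
    {"claw": 1, "translation": [0, 0, 0], "twist": [0, 0, 0]},
    {"claw": 1, "translation": [0, 0, -1], "twist": [0, 0, 0]},
    {"claw": 1, "translation": [0, 0, -3], "twist": [0, 0, 0]},
    {"claw": 1, "translation": [0, 0, -3], "twist": [0, 0, 0]},
    {"claw": 1, "translation": [0, 0, -3], "twist": [0, 0, 0]},
    {"claw": 1, "translation": [0, 0, -1], "twist": [0, 0, 0]},
    {"claw": 1, "translation": [0, 0, 0], "twist": [0, 0, 0]},
    {"claw": 1, "translation": [0, 0, 0], "twist": [0, 0, 0]}
  ]
}}

```text
clock: 15.45
eef_pos: [0.4409, 0.2598, 0.2188]
tcp_rot: [-180.0, 0.1, 31.6]
force: [0.3, 0.2, -0.2]
finger_gap: 0.998
grip_force: 0.0
```

```bash
python3 d.py .669 .0178 .22 54.5
```

```text
t=15.45 pos [0.4409 0.2598 0.2188] rpy [-1.800e+02  5.000e-02  3.161e+01] gap 0.998 F [ 0.3  0.2 -0.2] q [ 30.  10. 107.   0.  63.  89.] | d_cm [ 6.74 32.57 -0.13] twist [-2.000e-04  9.000e-04 -3.994e-01]
```

Call:
{"op": "play_rows", "data": {
  "targets": [
    {"claw": 1, "translation": [0.674, 3.257, 0], "twist": [0, 0, 0]},
    {"claw": 1, "translation": [0.674, 3.257, 0], "twist": [0, 0, 0]},
    {"claw": 1, "translation": [0.674, 3.257, 0], "twist": [0, 0, 0]},
    {"claw": 1, "translation": [0.674, 3.257, 0], "twist": [0, 0, 0]},
    {"claw": 1, "translation": [0.674, 3.257, 0], "twist": [0, 0, 0]},
    {"claw": 1, "translation": [0.674, 3.257, 0], "twist": [0, 0, 0]},
    {"claw": 1, "translation": [0.674, 3.257, 0], "twist": [0, 0, 0]},
    {"claw": 1, "translation": [0.674, 3.257, 0], "twist": [0, 0, 0]},
    {"claw": 1, "translation": [0.674, 3.257, 0], "twist": [0, 0, 0]},
    {"claw": 1, "translation": [0.674, 3.257, 0], "twist": [0, 0, 0]},
    {"claw": 1, "translation": [0, 0, 0], "twist": [0, 0, -0.1333]}
  ]
}}

```text
clock: 16.55
eef_pos: [0.6708, 0.015, 0.2168]
tcp_rot: [-180.0, 0.1, 39.2]
force: [0.2, -0.1, 0.8]
finger_gap: 1.002
grip_force: 0.0
```

Call:
{"op": "play_rows", "data": {
  "targets": [
    {"claw": 1, "translation": [0, 0, 0], "twist": [0, 0, -0.1333]},
    {"claw": 1, "translation": [0, 0, 0], "twist": [0, 0, -0.1333]},
    {"claw": 1, "translation": [0, 0, 3], "twist": [0, 0, 0]},
    {"claw": 1, "translation": [0, 0, 2], "twist": [0, 0, 0]},
    {"claw": 1, "translation": [0, 0, 0], "twist": [0, 0, 0]},
    {"claw": 1, "translation": [0, 0, 0], "twist": [0, 0, 0]},
    {"claw": 1, "translation": [0, 0, 0], "twist": [0, 0, 0]}
  ]
}}

```text
clock: 17.25
eef_pos: [0.67, 0.0181, 0.1701]
tcp_rot: [180.0, -0.0, 54.5]
force: [-0.8, -0.2, -0.3]
finger_gap: 0.997
grip_force: 0.0
```

```bash
python3 d.py .669 .0178 .1065 54.5
python3 - <<'E'
from h import *
p=cams.camera("scene"); c=p["image"][100:300,200:420]; cv2.imwrite("pics/b1.png",cv2.resize(c,None,fx=2.9,fy=2.9,interpolation=2)); W=cloud(p)
for c in ((.442,.26),(.669,.0178)):
    for z0,z1 in ((.01,.04),(.06,.095),(.12,.138)):
        Q=W[(np.hypot(W[...,0]-c[0],W[...,1]-c[1])<.045)&(W[...,2]>z0)&(W[...,2]<z1)]; print(z0,len(Q),Q.mean(0).round(4))
E
```

```text
t=17.25 pos [0.67   0.0181 0.1701] rpy [ 1.7997e+02 -2.0000e-02  5.4530e+01] gap 0.997 F [-0.8 -0.2 -0.3] q [ 1. 27. 90.  0. 63. 37.] | d_cm [-0.09 -0.07  6.36] twist [ 0.0005 -0.0004  0.0005]
0.01 37 [0.4282 0.2438 0.0163]
0.06 0 [nan nan nan]
0.12 33 [0.4592 0.2499 0.1268]
0.01 280 [0.6845 0.0028 0.0254]
0.06 372 [0.6844 0.0029 0.0779]
0.12 140 [0.6802 0.0078 0.1293]<stdin>:5: RuntimeWarning: Mean of empty slice.
  ret = um.true_divide(
```

View pics/b1.png

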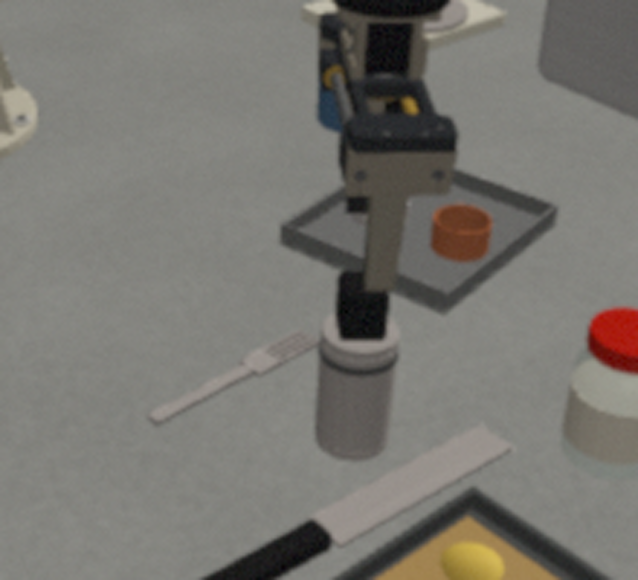

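The crop shows the fingers straddling B's grip at crop (362,305), with the tray and cutter unchanged and A hidden behind the gripper. I'll descend and grip.

Call:
{"op": "play_rows", "data": {
  "targets": [
    {"claw": 1, "translation": [-0.1, -0.05, 1.5], "twist": [0, 0, 0]},
    {"claw": 1, "translation": [0, 0, 2], "twist": [0, 0, 0]},
    {"claw": 1, "translation": [0, 0, 2], "twist": [0, 0, 0]},
    {"claw": 1, "translation": [0, 0, 0.85], "twist": [0, 0, 0]},
    {"claw": -0.1, "translation": [0, 0, 0], "twist": [0, 0, 0]},
    {"claw": -0.2, "translation": [0, 0, 0], "twist": [0, 0, 0]},
    {"claw": -0.3, "translation": [0, 0, 0], "twist": [0, 0, 0]},
    {"claw": -0.6, "translation": [0, 0, 0], "twist": [0, 0, 0]},
    {"claw": -1, "translation": [0, 0, 0], "twist": [0, 0, 0]},
    {"claw": -1, "translation": [0, 0, 0], "twist": [0, 0, 0]},
    {"claw": -1, "translation": [0, 0, 0], "twist": [0, 0, 0]},
    {"claw": -1, "translation": [0, 0, 0], "twist": [0, 0, 0]}
  ],
  "newtons": 30
}}

```text
clock: 18.5
eef_pos: [0.6685, 0.0176, 0.1061]
tcp_rot: [-180.0, 0.0, 54.5]
force: [-0.0, -0.7, 1.8]
finger_gap: 0.368
grip_force: 29.8
```

Call:
{"op": "play_rows", "data": {
  "targets": [
    {"claw": -1, "translation": [0, 0, 0], "twist": [0, 0, 0]},
    {"claw": -1, "translation": [0, 0, 0], "twist": [0, 0, 0]},
    {"claw": -1, "translation": [0, 0, 0], "twist": [0, 0, 0]}
  ]
}}

```text
clock: 18.8
eef_pos: [0.6685, 0.0176, 0.1061]
tcp_rot: [-180.0, 0.0, 54.5]
force: [-0.8, 1.4, 1.4]
finger_gap: 0.368
grip_force: 29.8
```

Call:
{"op": "play_rows", "data": {
  "targets": [
    {"claw": -1, "translation": [0, 0, -1], "twist": [0, 0, 0]},
    {"claw": -1, "translation": [0, 0, -2.5], "twist": [0, 0, 0]},
    {"claw": -1, "translation": [0, 0, -3], "twist": [0, 0, 0]},
    {"claw": -1, "translation": [0, 0, -3], "twist": [0, 0, 0]},
    {"claw": -1, "translation": [0, 0, -2], "twist": [0, 0, 0]},
    {"claw": -1, "translation": [0, 0, -1], "twist": [0, 0, 0]},
    {"claw": -1, "translation": [0, 0, 0], "twist": [0, 0, 0]},
    {"claw": -1, "translation": [-1.713, 0.186, 0], "twist": [0, 0, 0]},
    {"claw": -1, "translation": [-3.426, 0.373, 0], "twist": [0, 0, 0]},
    {"claw": -1, "translation": [-3.426, 0.373, 0], "twist": [0, 0, 0]}
  ]
}}

```text
clock: 19.8
eef_pos: [0.6245, -0.0586, 0.2291]
tcp_rot: [-179.9, 0.1, 54.6]
force: [0.0, -0.7, -3.7]
finger_gap: 0.368
grip_force: 29.9
```

Call:
{"op": "play_rows", "data": {
  "targets": [
    {"claw": -1, "translation": [-3.426, 0.373, 0], "twist": [0, 0, 0]},
    {"claw": -1, "translation": [-3.426, 0.373, 0], "twist": [0, 0, 0]},
    {"claw": -1, "translation": [-3.426, 0.373, 0], "twist": [0, 0, 0]},
    {"claw": -1, "translation": [-3.426, 0.373, 0], "twist": [0, 0, 0]},
    {"claw": -1, "translation": [-3.426, 0.373, 0], "twist": [0, 0, 0]},
    {"claw": -1, "translation": [-3.426, 0.373, 0], "twist": [0, 0, 0]},
    {"claw": -1, "translation": [-3.426, 0.373, 0], "twist": [0, 0, 0]},
    {"claw": -1, "translation": [-3.426, 0.373, 0], "twist": [0, 0, 0]},
    {"claw": -1, "translation": [-1.713, 0.186, 0], "twist": [0, 0, 0]},
    {"claw": -1, "translation": [0, 0, 0], "twist": [0, 0, 0]},
    {"claw": -1, "translation": [0, 0, 0], "twist": [0, 0, 0]},
    {"claw": -1, "translation": [0, 0, 0], "twist": [0, 0, 0]}
  ]
}}

```text
clock: 21.0
eef_pos: [0.4836, -0.3121, 0.2306]
tcp_rot: [-180.0, -0.0, 54.6]
force: [0.2, 0.1, -2.8]
finger_gap: 0.371
grip_force: 30.0
```

```bash
python3 m.py p2; python3 d.py .4828 -.3135 .192
python3 - <<'E'
from h import *
p=cams.camera("scene"); W=cloud(p)
for nm,c in (("A",(.442,.26)),):
  for z0,z1 in ((.02,.05),(.06,.095),(.106,.14)):
    Q=W[(np.hypot(W[...,0]-c[0],W[...,1]-c[1])<.04)&(W[...,2]>z0)&(W[...,2]<z1)]; print(nm,z0,len(Q),Q.mean(0).round(4),Q.max(0).round(4))
E
```

```text
t=21.00 pos [ 0.4836 -0.3121  0.2306] rpy [-1.7995e+02 -3.0000e-02  5.4570e+01] gap 0.371 F [ 0.2  0.1 -2.8] q [-33.  15.  99.   0.  66.   2.] | d_cm [ 0.02 -0.02  2.46]
scene body n 927
 axis [ 0.4846 -0.3119] rel tcp [0.001  0.0003]
 post n 208
 post [ 0.4819 -0.3126]
top body n 81
 axis [ 0.4841 -0.3115] rel tcp [0.0005 0.0007]
 post n 9
t=21.15 pos [ 0.4838 -0.3122  0.231 ] rpy [-1.7999e+02 -1.0000e-02  5.4610e+01] gap 0.365 F [-0.2  0.9 -2.7] q [-33.  15.  99.   0.  66.   2.] | d_cm [-0.16 -0.01  3.9 ]
A 0.02 194 [0.4575 0.2445 0.0353] [0.4731 0.2817 0.0499]
A 0.06 239 [0.4583 0.2443 0.0782] [0.4733 0.2823 0.095 ]
A 0.106 175 [0.4523 0.2497 0.1231] [0.4673 0.2808 0.14  ]
```

View pics/p2.png

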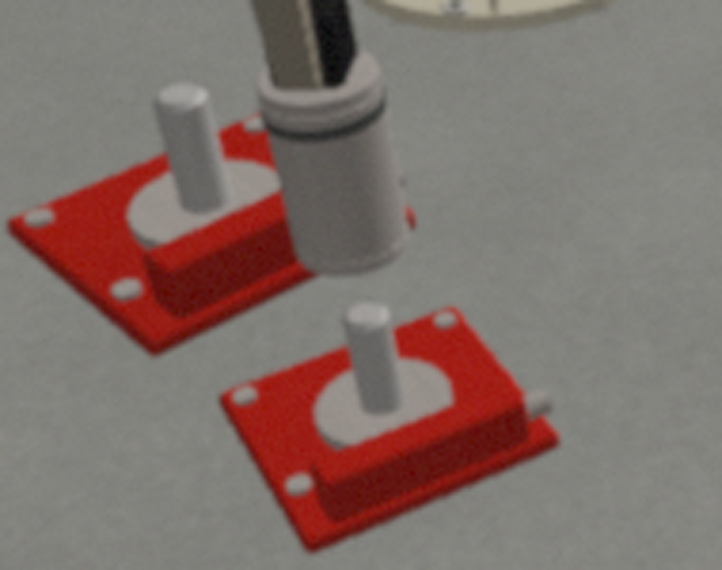

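B hangs upright over the small post at crop (370,360), and A stands upright in the tray. I'll shift about 2 mm to where A centred itself and descend gently.

Call:
{"op": "play_rows", "data": {
  "targets": [
    {"claw": -1, "translation": [-0.21, -0.04, 1], "twist": [0, 0, 0]},
    {"claw": -1, "translation": [0, 0, 1.5], "twist": [0, 0, 0]},
    {"claw": -1, "translation": [0, 0, 1], "twist": [0, 0, 0]},
    {"claw": -1, "translation": [0, 0, 0.3], "twist": [0, 0, 0]},
    {"claw": -1, "translation": [0, 0, 0], "twist": [0, 0, 0]},
    {"claw": -1, "translation": [0, 0, 0.3], "twist": [0, 0, 0]},
    {"claw": -1, "translation": [0, 0, 0.3], "twist": [0, 0, 0]},
    {"claw": -1, "translation": [0, 0, 0.2], "twist": [0, 0, 0]},
    {"claw": -1, "translation": [0, 0, 0], "twist": [0, 0, 0]}
  ]
}}

```text
clock: 22.1
eef_pos: [0.4816, -0.3146, 0.1849]
tcp_rot: [-180.0, 0.0, 54.5]
force: [1.0, 0.0, -3.6]
finger_gap: 0.369
grip_force: 30.0
```

Call:
{"op": "play_rows", "data": {
  "targets": [
    {"claw": -1, "translation": [0, 0, 0.2], "twist": [0, 0, 0]},
    {"claw": -1, "translation": [0, 0, 0.1], "twist": [0, 0, 0]},
    {"claw": -1, "translation": [0, 0, 0], "twist": [0, 0, 0]}
  ]
}}

```text
clock: 22.4
eef_pos: [0.4816, -0.3145, 0.1819]
tcp_rot: [-180.0, -0.0, 54.5]
force: [-0.8, -0.1, -3.2]
finger_gap: 0.369
grip_force: 30.0
```

Call:
{"op": "play_rows", "data": {
  "targets": [
    {"claw": -1, "translation": [0.06, 0, 0.2], "twist": [0, 0, 0]},
    {"claw": -1, "translation": [0, 0, 0.2], "twist": [0, 0, 0]},
    {"claw": -1, "translation": [0, 0, 0.2], "twist": [0, 0, 0]},
    {"claw": -1, "translation": [0, 0, 0], "twist": [0, 0, 0]}
  ]
}}

```text
clock: 22.8
eef_pos: [0.482, -0.3141, 0.1758]
tcp_rot: [-180.0, 0.0, 54.5]
force: [-0.9, 0.6, -2.4]
finger_gap: 0.367
grip_force: 30.0
```

Call:
{"op": "play_rows", "data": {
  "targets": [
    {"claw": -1, "translation": [0, 0, 0.4], "twist": [0, 0, 0]},
    {"claw": -1, "translation": [0, 0, 0.4], "twist": [0, 0, 0]},
    {"claw": -1, "translation": [0, 0, 0.3], "twist": [0, 0, 0]},
    {"claw": -1, "translation": [0, 0, 0.2], "twist": [0, 0, 0]},
    {"claw": -1, "translation": [0, 0, 0], "twist": [0, 0, 0]}
  ]
}}

```text
clock: 23.3
eef_pos: [0.4821, -0.3142, 0.1627]
tcp_rot: [-180.0, 0.0, 54.5]
force: [-0.6, 0.9, -4.1]
finger_gap: 0.367
grip_force: 30.0
```

Call:
{"op": "play_rows", "data": {
  "targets": [
    {"claw": -1, "translation": [0, 0, 0.2], "twist": [0, 0, 0]},
    {"claw": -1, "translation": [0, 0, 0.1], "twist": [0, 0, 0]},
    {"claw": -1, "translation": [0, 0, 0], "twist": [0, 0, 0]}
  ]
}}

```text
clock: 23.6
eef_pos: [0.482, -0.3141, 0.1599]
tcp_rot: [-180.0, -0.0, 54.5]
force: [-0.4, 0.9, -3.1]
finger_gap: 0.365
grip_force: 30.0
```

Call:
{"op": "play_rows", "data": {
  "targets": [
    {"claw": -1, "translation": [0, 0, 0.2], "twist": [0, 0, 0]},
    {"claw": -1, "translation": [0, 0, 0.2], "twist": [0, 0, 0]},
    {"claw": -1, "translation": [0, 0, 0], "twist": [0, 0, 0]}
  ]
}}

```text
clock: 23.9
eef_pos: [0.482, -0.3142, 0.1558]
tcp_rot: [-180.0, 0.0, 54.5]
force: [-1.2, 1.0, -3.0]
finger_gap: 0.366
grip_force: 30.0
```

B passes the depth where A stopped, with no force. Going on.

Call:
{"op": "play_rows", "data": {
  "targets": [
    {"claw": -1, "translation": [0, 0, 0.3], "twist": [0, 0, 0]},
    {"claw": -1, "translation": [0, 0, 0.3], "twist": [0, 0, 0]},
    {"claw": -1, "translation": [0, 0, 0.3], "twist": [0, 0, 0]},
    {"claw": -1, "translation": [0, 0, 0.3], "twist": [0, 0, 0]},
    {"claw": -1, "translation": [0, 0, 0.3], "twist": [0, 0, 0]},
    {"claw": -1, "translation": [0, 0, 0], "twist": [0, 0, 0]}
  ]
}}

```text
clock: 24.5
eef_pos: [0.482, -0.3141, 0.1406]
tcp_rot: [-180.0, 0.0, 54.5]
force: [-0.9, -0.2, -3.9]
finger_gap: 0.369
grip_force: 30.0
```

Call:
{"op": "play_rows", "data": {
  "targets": [
    {"claw": -1, "translation": [0, 0, 0.3], "twist": [0, 0, 0]},
    {"claw": -1, "translation": [0, 0, 0.3], "twist": [0, 0, 0]},
    {"claw": -1, "translation": [0, 0, 0.3], "twist": [0, 0, 0]},
    {"claw": -1, "translation": [0, 0, 0.2], "twist": [0, 0, 0]},
    {"claw": -1, "translation": [0, 0, 0], "twist": [0, 0, 0]}
  ]
}}

```text
clock: 25.0
eef_pos: [0.4821, -0.3142, 0.1297]
tcp_rot: [-180.0, 0.0, 54.5]
force: [-0.8, 0.7, -3.0]
finger_gap: 0.37
grip_force: 30.0
```

Call:
{"op": "play_rows", "data": {
  "targets": [
    {"claw": -1, "translation": [0, 0, 0.2], "twist": [0, 0, 0]},
    {"claw": -1, "translation": [0, 0, 0], "twist": [0, 0, 0]},
    {"claw": -1, "translation": [0, 0, 0.1], "twist": [0, 0, 0]},
    {"claw": -1, "translation": [0, 0, 0], "twist": [0, 0, 0]}
  ]
}}

```text
clock: 25.4
eef_pos: [0.4821, -0.3142, 0.127]
tcp_rot: [-180.0, -0.0, 54.5]
force: [-0.8, 1.7, -3.2]
finger_gap: 0.37
grip_force: 30.0
```

Call:
{"op": "play_rows", "data": {
  "targets": [
    {"claw": -1, "translation": [0, 0, 0.1], "twist": [0, 0, 0]},
    {"claw": -1, "translation": [0, 0, 0], "twist": [0, 0, 0]}
  ]
}}

```text
clock: 25.6
eef_pos: [0.4821, -0.3142, 0.1261]
tcp_rot: [-180.0, -0.0, 54.5]
force: [-0.8, 1.2, -2.3]
finger_gap: 0.368
grip_force: 30.0
```

Call:
{"op": "play_rows", "data": {
  "targets": [
    {"claw": -1, "translation": [0, 0, 0.1], "twist": [0, 0, 0]},
    {"claw": -1, "translation": [0, 0, 0], "twist": [0, 0, 0]}
  ]
}}

```text
clock: 25.8
eef_pos: [0.4822, -0.3141, 0.1261]
tcp_rot: [180.0, -0.0, 54.5]
force: [-4.8, 3.6, 8.1]
finger_gap: 0.371
grip_force: 30.0
```

Seated on the flange: force is up at TCP z = 0.126. I'll open and retreat.

Call:
{"op": "play_rows", "data": {
  "targets": [
    {"claw": 0, "translation": [0, 0, 0], "twist": [0, 0, 0]},
    {"claw": 0.5, "translation": [0, 0, 0], "twist": [0, 0, 0]},
    {"claw": 1, "translation": [0, 0, 0], "twist": [0, 0, 0]},
    {"claw": 1, "translation": [0, 0, 0], "twist": [0, 0, 0]},
    {"claw": 1, "translation": [0, 0, -1], "twist": [0, 0, 0]},
    {"claw": 1, "translation": [0, 0, -3], "twist": [0, 0, 0]},
    {"claw": 1, "translation": [0, 0, -3], "twist": [0, 0, 0]},
    {"claw": 1, "translation": [0, 0, -3], "twist": [0, 0, 0]},
    {"claw": 1, "translation": [0, 0, -2], "twist": [0, 0, 0]},
    {"claw": 1, "translation": [0, 0, 0], "twist": [0, 0, 0]},
    {"claw": 1, "translation": [0, 0, 0], "twist": [0, 0, 0]}
  ]
}}

```text
clock: 26.9
eef_pos: [0.4821, -0.3142, 0.2453]
tcp_rot: [180.0, -0.0, 54.5]
force: [-0.2, -0.2, 0.2]
finger_gap: 0.997
grip_force: 0.0
```

Run:
```python
from h import *
p=cams.camera("scene"); cv2.imwrite("pics/end.png",p["image"]); W=cloud(p); print(ctrl.sense()["eef_pos"])
for nm,c in (("A",(.442,.26)),("B",(.4835,-.312))):
    Q=W[(np.hypot(W[...,0]-c[0],W[...,1]-c[1])<.035)&(W[...,2]>.11)&(W[...,2]<.2)]; print(nm,"top z",np.percentile(Q[:,2],[50,90,97]).round(4))
for t in ("fork","mug","jar","knife","cutter"): print(t,[(round(r["conf"],2),np.round(r["point"],3)) for r in cams.place_of(p,t)][:1])
```

```text
[ 0.48164385 -0.3139005   0.24437131]
A top z [0.1333 0.1445 0.1454]
B top z [0.1348 0.1601 0.161 ]
fork [(0.78, array([ 0.553,  0.002, -0.003]))]
mug [(0.56, array([ 0.264,  0.384, -0.002]))]
jar [(0.81, array([ 0.796,  0.161, -0.002]))]
knife [(0.82, array([ 0.737, -0.041, -0.001]))]
cutter [(0.93, array([0.532, 0.279, 0.005]))]
```

View pics/end.png

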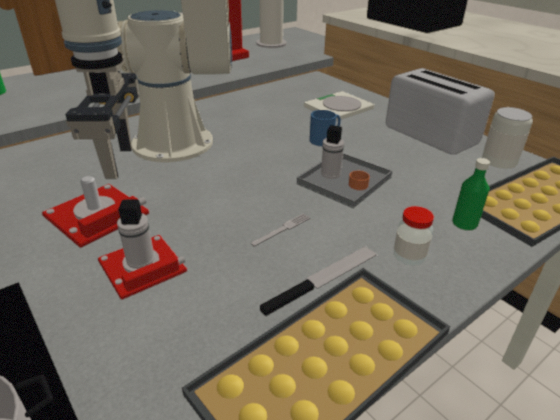

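The final picture shows B home on the small press at (135,235), with its top at 0.160 m. A stands upright in the tray at (333,155), with its top at 0.145 m, and everything else is in place.

```bash
python3 -c "
from cell import job; print(job.job_done())"
```

```text
the job is handed in; nothing more can be done
None
```

I handed the job in: the barrel that fits (first at x≈0.67 m) is fully home on the smaller press, and the other stands upright on the floor of the tray's free half. The hand-in returned no verdict, but the last camera check showed both barrels upright and at the right heights, and the other things where they started.

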